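# Hang a parts bin on the empty louvre rack

### The job

Hang the loose bin of bolts on the empty louvre rack: lift it over the louvre rail and let it down gently, still in your grip, until its lip has caught behind the rail and the rack carries it; only then let go, so that it hangs level, square to the rack and about centred on the louvre. The panel is clamped at an uncertain height and depth, so feel for it; do not press hard on the rack or drop the bin onto it, and leave the other bin and the things on the table where they are.

Things in the scene. Friction and masses are not known exactly. Their poses are not given: they have to be found in the camera images.
- bin_center (a point): Centre (half-way up) of the loose yellow plastic parts bin on the table: 96 long (x) x 62 wide (y) x 56 high (z) mm, 3 mm walls, 0.2 to 0.45 kg with bolts. x runs from its low (30 mm) front wall to its back, z up. Side walls are full height: grip across the 62 mm width. A 4 mm thick flange, top flush with the rim, underside 24 mm above this point, sticks out behind from x = +48 to +59.5 mm.
- bin_lip (a point): Middle of the lower edge of the bin's downturned lip, at the end of the flange: 57.75 mm behind and 14 mm above bin_center, same axes. The lip is 3.5 mm thick, 62 mm wide and hangs 10 mm below the flange's underside; the gap between it and the bin's back wall is 8 mm.
- bin: The same loose bin; origin at the centre of its underside, 28 mm below bin_center, same axes.
- rack: The empty rack: a fixed steel stand carrying an upright grey louvred panel, 130 wide x 145 high mm, facing its -x. Origin on the table below the middle of the panel's nominal front face; x to the rear, y along the panel, z up. The panel (nominal top at z = 195 mm) and its louvres are clamped rigidly up to 12 mm higher or lower and 8 mm nearer or farther than nominal; no pose shows it: find it by touch.
- rack_rail (a point): Nominal middle of the louvre rail's top edge (z = 150 mm, 8 mm before the rack's origin; same axes, same unknown clamp setting). Rail: upright strip 90 wide (y), 5 mm thick, with a 5.5 mm wide, 14 mm deep slot, open above, between it and the panel. Hung: flange on this edge, lip in the slot with 2 mm play, back wall against a rubber stop flush with the strip's front, 38 to 52 mm below.
- rack2: The other rack, the same in shape at the nominal setting, fixed; a bin already hangs on it. Origin and axes as for rack.
- bin2: The same kind of bin, hanging on rack2: leave alone. Origin at the centre of its underside, x from front to back.
- carton: Cardboard carton 90 x 60 x 50 mm on the table: leave alone. Origin at the centre of its underside.
- jar: Clear jar 60 mm across, 80 mm high on the table: leave alone. Origin at the centre of its underside.
- wrench: Steel wrench lying on the table: leave alone. Origin at the middle of its length, underside; x along it.
Things that resemble listed ones, but are neither listed nor needed, are in the scene too. What is shaped like the bin but red is not meant.

How it is judged:
On the way, in this order (a step that is already met when the one before it is completed fails the run):
1. the bin is lifted clear of the table (height (world z) of bin_center above 0.09 m and contact force between the fingers and bin above 1 N), for 0.1 s.
2. while still in the hand, the bin is let down until its lip is behind the rail and the rack bears it (contact force between the fingers and bin above 2 N and x of bin_center in the frame of rack between -0.074 and -0.047 m and y of bin_center in the frame of rack between -0.015 and 0.015 m and z of bin_center in the frame of rack between 0.11 and 0.142 m and contact force between bin and rack above 0.8 N), for 0.2 s.
At the end, for the whole second after the job is handed in: Bin hangs by its lip on the empty rack, released, slower than 20 mm/s: its centre within 15 mm of the louvre's middle sideways, 47-74 mm in front of the rack's origin, 110-142 mm above the table, level within 0.13 rad, square within 0.15 rad, borne by the rack (over 0.8 N) (x of bin_center in the frame of rack between -0.074 and -0.047 m and y of bin_center in the frame of rack between -0.015 and 0.015 m and z of bin_center in the frame of rack between 0.11 and 0.142 m and angle between bin_center's own z axis and vertical below 0.13 rad and angle between the x axis of bin_center and the x axis of rack, either way round below 0.15 rad and contact force between bin and rack above 0.8 N and linear speed of bin below 0.02 m/s); the robot touches nothing.
It fails at once if the bin presses or strikes the rack with more than 20 N (contact force between bin and rack above 20 N).
It fails at once if the robot itself pushes on a rack with more than 10 N (contact force between any of the arm, the fingers and rack above 10 N or contact force between any of the arm, the fingers and rack2 above 10 N).
It fails at once if the hanging bin, the carton, the jar or the wrench is moved more than 15 mm (distance of any of bin2, carton, jar, wrench from where it was at the start of the episode above 0.015 m).
It also fails if it takes over 45 s, if anything falls off the work surface, if the arm or the gripper's body presses on something with over 40 N, if the wrist force passes 120 N, or if a joint passes its speed limit or range.

### The arm

A 6-joint arm with a two-finger parallel gripper is mounted at the origin on the work surface. World frame = base frame: x ahead of the robot, y to its left, z up, the work surface at z = 0. Lengths are in m, angles in rad, forces in N, time in s.
With the tool pointing down it reaches from about 0.35 to 0.775 m from the base axis. Payload 5.5 kg.
Tool frame: the origin (TCP) lies at the very end of the fingers, on their centre line; the grasp point (between the pads) lies 19 mm behind it (grip_point_offset is the distance from the TCP to the grasp point, in m); z points along the fingers, y is the direction in which the jaws open and shut (so a half turn about z gives the same grasp; the last joint's range is limited). The gripper opens to 85 mm and grips with 20 to 120 N. Pads are 22 mm wide; open, the fingers measure 114 mm over their backs; the gripper's body (76 mm by 85 mm) begins 54 mm behind the grasp point. The pads swing forward as they close: fully open they stand 13 mm farther back than shut.
Start: joints at [-1.479, 0.313, 0.046, 1.304, 0, 1.431], TCP at [0.132, -0.56, 0.231] pointing down, gripper open.
Joint ranges: [-2.76, 2.76], [-0.86, 1.69], [-1.03, 1.26], [-2.2, 2.34], [-1.47, 1.5], [-3.14, 3.14]. Speed limits (rad/s): [2.57, 2.57, 3.14, 3.14, 3.14, 3.14].

### API

Orientations are given as a unit quaternion [w, x, y, z].
In Python, from workcell import * gives the robot as it stands.
- The arm moves only by the shell command python3 -m crank 'ROWS' [OPENING] [FORCE]. ROWS is a JSON object of lists of equal length, an entry for each row: "travel": the shift along the tool's x, y, z in units of 40 mm (1.0 is 40 mm), a list of three; "turn": the turn about the tool's z in rad. In form: {"travel": [[x, y, z], ...], "turn": [turn, ...]}. A call has 1 to 5 rows; each row is the pose to reach, as a shift and turn from the pose commanded when the call began, along the tool's axes at that moment; what a row does not reach only later rows make up. A row lasts 1/12 s, in which the tool goes at most 41.7 mm and 7.16 degrees, less where a joint would pass 70% of its speed; a pose out of reach is approached as far as the arm can. A call with a gripper value outside its range is refused whole. OPENING is the finger opening in mm, from 0 to 85.4, set as the call begins (- or left out, the last holds). The fingers move at their own pace and stop on an object; FORCE is the grip in N (left out, the last holds). Time passes only in rows, so rows that repeat a pose let the fingers close. It gives the time, the measured TCP pose, the force and the opening at its end, in the units of the state.
- get_state(): the state, without advancing time (a new reading comes with each control period).
- read_camera(name): name is "scene" or "top" or "wrist"; returns a dict with "image" (384x512x3 uint8, red, green, blue), "K" (3x3 intrinsics, pixels), "R" (3x3) and "t" (3): a world point X has camera coordinates R X + t. Camera axes: x right, y down, z forward; pixel columns grow to the right and rows downward; lengths in m; the calibration is good to about 2 mm. The wrist camera is an equidistant fisheye: a pixel r from the principal point sees the ray r / f radians off the axis. A picture is of the moment at which its call begins. There is no depth.
- hand_in(): hands the job in, once; it reports no verdict.
The state is a dict: "clock": time; "joint_pos": joint angles; "qvel": joint speeds; "tau": joint torques, N m; "tcp_pos": TCP position; "orientation": TCP orientation; "wrist_force": force on the tool from outside, world axes, zero at the start; "ft_torque": the same for the moment, N m; "finger_gap": finger opening in m.
Only numpy, scipy, OpenCV 4.12 (cv2) and the standard library are available. Lean on these libraries where they do the work, as an engineer would, in place of code of your own. Each camera call takes 0.05 s, during which the arm holds its last target. There are 200 camera calls.

## Working session

There is one attempt and no reset: what is moved stays moved. The work goes in short steps, Python scripts to look and compute and a shell command to move; the robot and the scene stay as the last step left them, time stands still between calls to the robot, and variables do not carry over. Pictures are saved under pics/ and viewed, about 8 in all and at most 12, crops included, and the job is handed in when it is done.

```bash
mkdir -p pics; python3 - <<'E'
from workcell import *
import cv2,numpy as np
for n in ["scene","top"]:
    c=read_camera(n); cv2.imwrite(f"pics/{n}0.png",c["image"][:,:,::-1]); np.savez(f"{n}0.npz",**c)
    print(n,c["K"].tolist(),(-c["R"].T@c["t"]).round(3),c["R"].round(3).tolist())
s=get_state();print(s["tcp_pos"],s["orientation"],s["wrist_force"],s["finger_gap"],s["clock"])
E
```

```text
scene [[495.33580759731393, 0.0, 254.1368539335072], [0.0, 495.33580759731393, 201.40868935672356], [0.0, 0.0, 1.0]] [ 1.175 -0.884  0.818] [[0.801, 0.598, 0.022], [0.331, -0.412, -0.849], [-0.499, 0.688, -0.528]]
top [[479.1421860353649, 0.0, 253.71875123995633], [0.0, 479.1421860353649, 184.5684515035517], [0.0, 0.0, 1.0]] [0.437 0.022 1.547] [[0.024, -1.0, 0.02], [-0.998, -0.025, -0.058], [0.059, -0.019, -0.998]]
[ 0.13204312 -0.55917932  0.23047901] [-8.18432315e-04  9.93290597e-01  1.15642199e-01  3.10251141e-05] [ 0.69490766 -0.11280708 -0.21755716] 0.08550071616637682 0.1
```

View pics/scene0.png

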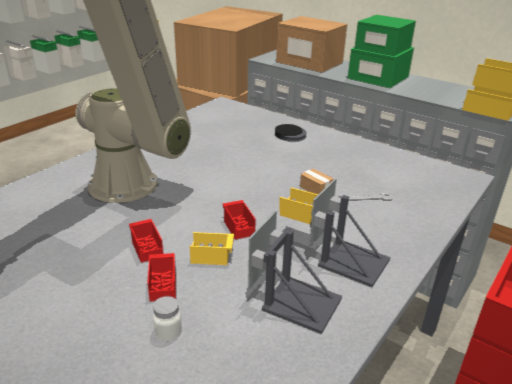

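View pics/top0.png

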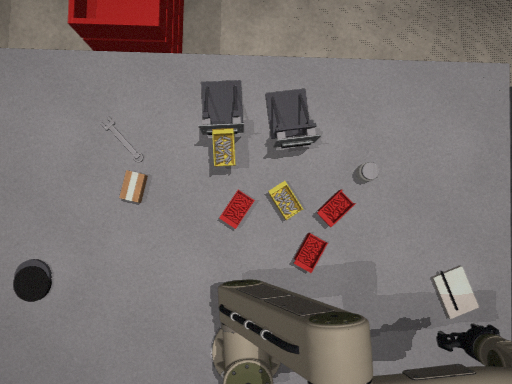

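Scene shows the loose yellow bin at (211,248); in top it is at (285,200). The empty rack is at top (293,130). Yellow candidates in top are the hung bin (223,147) on rack2 and the loose one on the table at (285,200). The red ones are not meant. The loose one fits, so I confirm it in a crop.

```bash
cat >h.py <<'E'
import numpy as np,cv2
def ray(c,u,v):
    d=c["R"].T@np.linalg.solve(c["K"],[u,v,1.]); return -c["R"].T@c["t"],d/np.linalg.norm(d)
def plane(c,u,v,z):
    o,d=ray(c,u,v); return o+d*(z-o[2])/d[2]
def tri(rs):
    A=sum(np.eye(3)-np.outer(d,d) for o,d in rs);b=sum((np.eye(3)-np.outer(d,d))@o for o,d in rs)
    return np.linalg.solve(A,b)
def px(c,X):
    p=c["R"]@np.array(X)+c["t"]; q=c["K"]@(p/p[2]); return q[:2]
def yellow(im):
    h=cv2.cvtColor(im,cv2.COLOR_RGB2HSV); return cv2.inRange(h,(20,120,90),(35,255,255))
E
python3 - <<'E'
from h import *
t=np.load("top0.npz");s=np.load("scene0.npz")
a=cv2.resize(t["image"][85:225,255:335],None,fx=4,fy=4,interpolation=cv2.INTER_CUBIC)
b=cv2.resize(s["image"][190:330,165:345],None,fx=2.6,fy=4,interpolation=cv2.INTER_CUBIC) if 0 else cv2.resize(s["image"][190:330,180:300],None,fx=4,fy=4,interpolation=cv2.INTER_CUBIC)
cv2.imwrite("pics/crop.png",np.hstack([a,b])[:,:,::-1])
for n,c in(("top",t),("scene",s)):
    cn,_=cv2.findContours(yellow(c["image"]),cv2.RETR_EXTERNAL,cv2.CHAIN_APPROX_NONE)
    for k in cn:
        if cv2.contourArea(k)>80:
            r=cv2.minAreaRect(k); print(n,cv2.contourArea(k),r)
            if n=="top": print([plane(c,u,v,.056)[:2].round(3).tolist() for u,v in cv2.boxPoints(r)])
E
```

```text
top 643.5 ((285.0848083496094, 199.9097442626953), (33.94755935668945, 20.789125442504883), 57.2647705078125)
[[0.505, -0.048], [0.541, -0.102], [0.453, -0.161], [0.417, -0.107]]
top 742.0 ((223.4530487060547, 146.60772705078125), (37.42189025878906, 21.549121856689453), 86.98721313476562)
[[0.697, 0.13], [0.702, 0.063], [0.585, 0.054], [0.58, 0.121]]
scene 1153.5 ((211.16574096679688, 248.35081481933594), (42.52009582519531, 31.272504806518555), 3.012787342071533)
scene 829.5 ((296.37249755859375, 204.31405639648438), (35.263118743896484, 30.871990203857422), 13.570435523986816)
scene 2176.5 ((492.28363037109375, 87.41967010498047), (49.07167434692383, 57.14530944824219), 13.240520477294922)
```

View pics/crop.png

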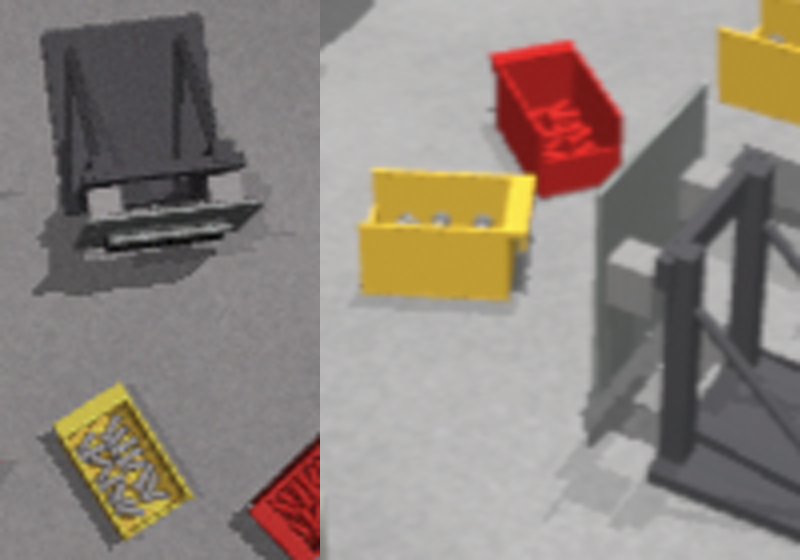

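The crop confirms it. The yellow bin with bolts has its flange at the upper left of the top view (far end, towards the empty rack), yaw about 34°. I move over it.

```bash
for i in 1 2; do python3 -m crank '{"travel":[[0.75,-0.62,0],[1.5,-1.24,0],[2.25,-1.86,0],[3.0,-2.48,0],[3.75,-3.1,0]],"turn":[0,0,0,0,0]}' ; done
python3 -m crank '{"travel":[[0.75,-0.62,0],[1.5,-1.24,0],[2.25,-1.86,0],[3.0,-2.48,0],[3.5,-2.87,0]],"turn":[-0.07,-0.14,-0.21,-0.28,-0.36]}'
python3 - <<'E'
from workcell import *
from h import *
c=read_camera("wrist"); cv2.imwrite("pics/w1.png",c["image"][:,:,::-1]); np.savez("w1.npz",**c)
s=get_state();print(s["tcp_pos"],s["orientation"],s["joint_pos"],s["clock"]); print(c["K"].tolist(),(-c["R"].T@c["t"]).round(3),c["R"].round(3).tolist())
E
```

```text
clock: 0.52
tcp_pos: [0.2501, -0.4027, 0.2308]
orientation: [-0.0, 0.993, 0.115, -0.0]
wrist_force: [0.4, -1.1, 0.6]
finger_gap: 0.0852
clock: 0.93
tcp_pos: [0.3676, -0.2475, 0.2311]
orientation: [-0.0, 0.993, 0.115, -0.0]
wrist_force: [0.6, -0.1, 0.4]
finger_gap: 0.0855
clock: 1.35
tcp_pos: [0.4782, -0.1025, 0.231]
orientation: [-0.0, 0.956, 0.294, 0.0]
wrist_force: [0.6, -0.0, -0.2]
finger_gap: 0.0857
[ 0.48004374 -0.1005878   0.23089602] [-8.73683141e-04  9.54696292e-01  2.97578535e-01  1.11433503e-03] [-0.37210191  0.14898788 -0.16688683  1.25427156  0.00275639  2.16518046] 1.4
[[297.3186396354542, 0.0, 258.22909939149446], [0.0, 297.3186396354542, 189.622083263864], [0.0, 0.0, 1.0]] [ 0.542 -0.06   0.374] [[0.563, -0.826, -0.0], [-0.789, -0.538, 0.295], [-0.244, -0.166, -0.955]]
```

View pics/w1.png

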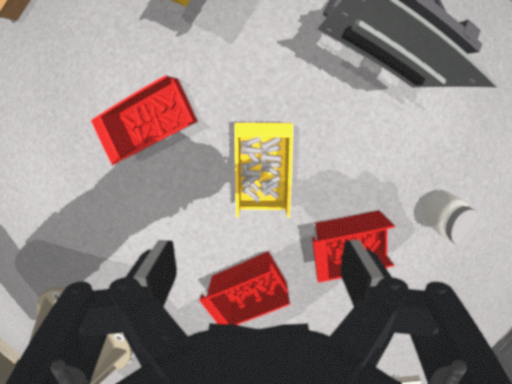

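```bash
cat >>h.py <<'E'
def wray(c,u,v):
    K=c["K"]; x=(u-K[0,2])/K[0,0]; y=(v-K[1,2])/K[1,1]; r=np.hypot(x,y)+1e-12
    d=c["R"].T@np.array([np.sin(r)*x/r,np.sin(r)*y/r,np.cos(r)]); return -c["R"].T@c["t"],d
def wplane(c,u,v,z):
    o,d=wray(c,u,v); return o+d*(z-o[2])/d[2]
E
python3 - <<'E'
from h import *
w=np.load("w1.npz");t=np.load("top0.npz");s=np.load("scene0.npz")
k=max(cv2.findContours(yellow(w["image"]),cv2.RETR_EXTERNAL,cv2.CHAIN_APPROX_NONE)[0],key=cv2.contourArea)
print(cv2.boundingRect(k)); k=k[:,0]
L=k[np.argmin(k@[1,1])];R=k[np.argmax(k@[1,-1])]; print(L,R)
l=wplane(w,*(L-.3),.056);r=wplane(w,R[0]+.3,R[1]-.3,.056)
d=l-r; print("w",np.linalg.norm(d)); d/=np.linalg.norm(d)
bx=np.array([d[1],-d[0],0]);print("yaw",np.degrees(np.arctan2(bx[1],bx[0])),"center",(l+r)/2-bx*.0595)
for a,W,T in(("L",L,(268.7,191.2)),("R",R,(285.5,181.3))):
    print(a,"tri wrist/top",tri([wray(w,*W),ray(t,*T)]))
print("L wrist/scene",tri([wray(w,*L),ray(s,233.75,234.5)]),l,r)
# rail ends, wrist & top
P=[(347,28),(422,84)];Q=[(255+105/4,85+240/4),(255+225/4,85+232/4)]
for p,q in zip(P,Q): print("rail",tri([wray(w,*p),ray(t,*q)]),wplane(w,*p,.15))
E
```

```text
(235, 123, 58, 94)
[235 123] [292 125]
w 0.061575143805504745
yaw 32.428330246917554 center [ 0.47452397 -0.11061632  0.056     ]
L tri wrist/top [ 0.50590423 -0.05331889  0.03740697]
R tri wrist/top [ 0.54002937 -0.10861148  0.02116467]
L wrist/scene [ 0.5080764  -0.05276535  0.05134645] [ 0.50823605 -0.05272314  0.056     ] [ 0.54125537 -0.10469644  0.056     ]
rail [ 0.64192444 -0.08513726  0.11742558] [ 0.62919554 -0.08246721  0.15      ]
rail [ 0.65113936 -0.17574138  0.11207202] [ 0.63524831 -0.15909511  0.15      ]
```

Bin centre is about (0.4745, -0.1106), yaw about 33°. The measured width is 61.6 mm and the wrist/scene rim height 51 mm, both plausible. Next I descend and grip.

```bash
python3 -m crank '{"travel":[[-0.1,0.05,0.8],[-0.25,0.13,1.6],[-0.25,0.13,2.4],[-0.25,0.13,3.2],[-0.25,0.13,3.8]],"turn":[0.03,0.03,0.03,0.03,0.03]}' 85
python3 -m crank '{"travel":[[0,0,0.5],[0,0,1.0],[0,0,1.4],[0,0,1.6],[0,0,1.6]],"turn":[0,0,0,0,0]}' 
python3 -m crank '{"travel":[[0,0,0],[0,0,0],[0,0,0],[0,0,0],[0,0,0]],"turn":[0,0,0,0,0]}' 40 40
python3 -m crank '{"travel":[[0,0,0],[0,0,0],[0,0,0],[0,0,0],[0,0,0]],"turn":[0,0,0,0,0]}' 40 40
```

```text
clock: 1.82
tcp_pos: [0.47, -0.1148, 0.0766]
orientation: [-0.001, 0.961, 0.277, -0.001]
wrist_force: [-0.4, -0.5, 0.3]
finger_gap: 0.0851
clock: 2.23
tcp_pos: [0.4698, -0.1147, 0.0134]
orientation: [-0.001, 0.961, 0.277, -0.002]
wrist_force: [-0.4, 0.0, 0.9]
finger_gap: 0.0852
clock: 2.65
tcp_pos: [0.4725, -0.1158, 0.0165]
orientation: [0.001, 0.961, 0.277, 0.001]
wrist_force: [-0.1, 0.6, 6.1]
finger_gap: 0.0618
clock: 3.07
tcp_pos: [0.4725, -0.1158, 0.0164]
orientation: [0.001, 0.961, 0.277, 0.001]
wrist_force: [-0.8, 0.3, 7.6]
finger_gap: 0.0624
```

```bash
python3 -m crank '{"travel":[[0,0,-0.3],[0,0,-1.0],[0,0,-1.8],[0,0,-2.6],[0,0,-3.4]],"turn":[0,0,0,0,0]}' 
python3 -m crank '{"travel":[[0,0,-0.6],[0,0,-1.1],[0,0,-1.1],[0,0,-1.1],[0,0,-1.1]],"turn":[0.1,0.2,0.3,0.41,0.41]}' 
python3 - <<'E'
from workcell import *
from h import *
out=[]
for n in("wrist","scene","top"):
    c=read_camera(n); np.savez(n[0]+"2.npz",**c); out.append(c["image"])
cv2.imwrite("pics/w2.png",cv2.resize(out[0],(800,600),interpolation=cv2.INTER_CUBIC)[:,:,::-1])
a=cv2.resize(out[1][160:310,170:370],None,fx=2,fy=4)if 0 else cv2.resize(out[1][170:320,190:323],None,fx=3,fy=4,interpolation=cv2.INTER_CUBIC)
b=cv2.resize(out[2][85:235,240:340],None,fx=4,fy=4,interpolation=cv2.INTER_CUBIC)
cv2.imwrite("pics/st2.png",np.hstack([a,b])[:,:,::-1])
s=get_state();print({k:np.round(v,4).tolist() for k,v in s.items()})
E
```

```text
clock: 3.48
tcp_pos: [0.471, -0.1152, 0.1525]
orientation: [-0.0, 0.961, 0.277, -0.0]
wrist_force: [1.0, -0.5, -2.8]
finger_gap: 0.0615
clock: 3.9
tcp_pos: [0.4716, -0.1154, 0.1957]
orientation: [0.0, 0.997, 0.074, 0.0]
wrist_force: [-0.3, -0.4, -2.5]
finger_gap: 0.0621
{'clock': 4.05, 'joint_pos': [-0.4055, 0.1557, -0.2483, 1.1677, -0.0001, 2.5815], 'qvel': [-0.0027, 0.0017, -0.0, -0.0013, 0.0005, 0.0102], 'tau': [0.0068, -39.5371, 30.1167, -0.018, 0.0131, 0.0159], 'tcp_pos': [0.4712, -0.1153, 0.1949], 'orientation': [-0.0001, 0.997, 0.0772, -0.0004], 'wrist_force': [-0.6865, -0.431, -2.3402], 'ft_torque': [-0.0144, 0.0338, -0.0289], 'finger_gap': 0.0616}
```

View pics/w2.png

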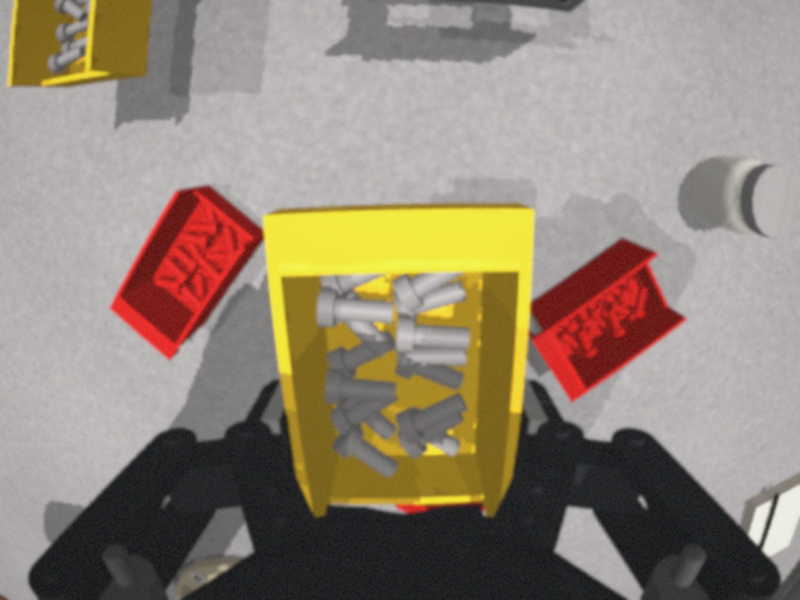

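View pics/st2.png

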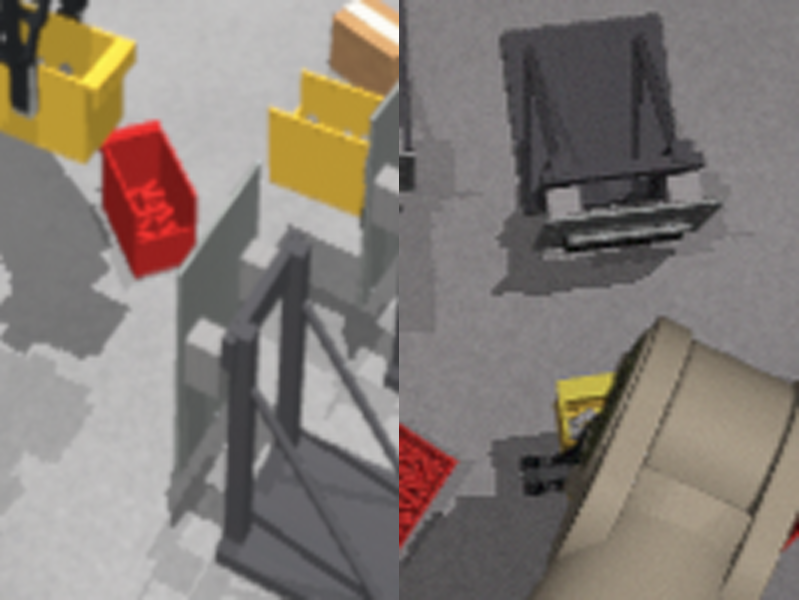

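Bin is held level and square in the hand (back edge row ~208, columns 265–532 of the enlarged wrist picture), and the measured weight is about 2.5 N. The rack appears at the upper right, partly cut off, so I go nearer for two wrist views of the rail.

```bash
python3 -m crank '{"travel":[[0.4,0.2,-0.2],[0.8,0.4,-0.5],[1.2,0.6,-0.5],[1.5,0.84,-0.5],[1.5,0.84,-0.5]],"turn":[0,0,0,0,0]}' 
cat >look.py <<'E'
import sys
from workcell import *
from h import *
n=sys.argv[1]; c=read_camera("wrist"); np.savez(n+".npz",**c)
cv2.imwrite(f"pics/{n}.png",cv2.resize(c["image"][:190],None,fx=1.56,fy=3 if 0 else 1.56,interpolation=cv2.INTER_CUBIC)[:,:,::-1])
s=get_state();print({k:np.round(v,4).tolist() for k,v in s.items() if k in("clock","tcp_pos","orientation","wrist_force","ft_torque")})
E
python3 look.py w3
python3 -m crank '{"travel":[[0,0.5,0],[0,1,0],[0,1,0],[0,1,0],[0,1,0]],"turn":[0,0,0,0,0]}' 
python3 look.py w4
python3 -c "
import cv2,numpy as np
cv2.imwrite('pics/w34.png',np.vstack([cv2.imread('pics/w3.png'),cv2.imread('pics/w4.png')]))"
```

```text
clock: 4.47
tcp_pos: [0.5383, -0.1409, 0.2146]
orientation: [0.0, 0.997, 0.077, 0.001]
wrist_force: [0.4, -0.5, -2.0]
finger_gap: 0.0614
{'clock': 4.5167, 'tcp_pos': [0.5365, -0.14, 0.2144], 'orientation': [-0.0002, 0.9971, 0.0765, -0.0005], 'wrist_force': [-0.2232, 0.6958, -2.8512], 'ft_torque': [-0.0379, 0.0449, 0.0288]}
clock: 4.93
tcp_pos: [0.541, -0.1783, 0.2149]
orientation: [-0.001, 0.997, 0.076, -0.001]
wrist_force: [0.4, -0.1, -1.9]
finger_gap: 0.0617
{'clock': 4.9833, 'tcp_pos': [0.5411, -0.1782, 0.2151], 'orientation': [-0.0004, 0.9971, 0.0762, -0.0005], 'wrist_force': [-0.6132, 0.1617, -2.2876], 'ft_torque': [0.0491, 0.0409, -0.0047]}
```

View pics/w34.png

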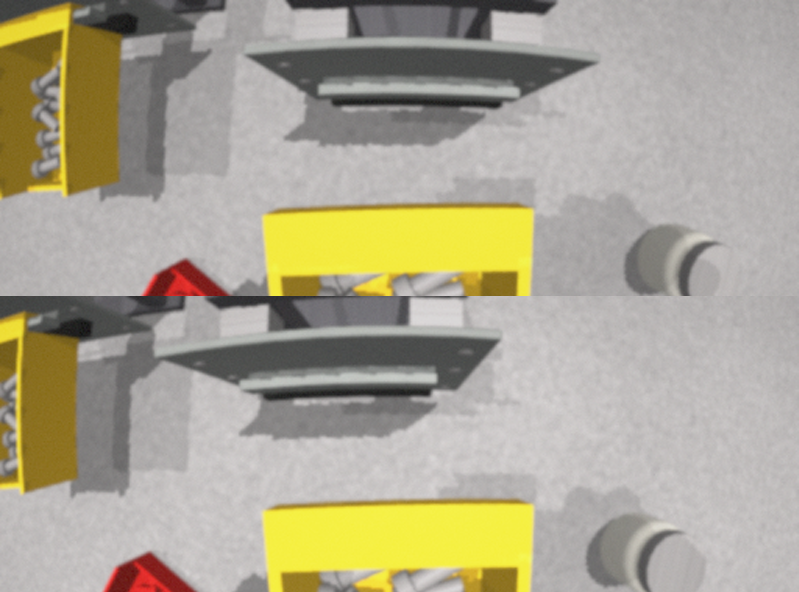

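Top half: panel top edge (246,52)–(598,60), rail strip about (319,90)–(518,94). Bottom half: rail about (241,385)–(436,378). I enlarge the rail for a precise stereo pick.

```bash
python3 - <<'E'
from h import *
o=[]
for n,x0 in(("w3",190),("w4",140)):
    c=np.load(n+".npz")["image"][20:75,x0:x0+160]; o.append(cv2.resize(c,None,fx=5,fy=5,interpolation=cv2.INTER_CUBIC))
cv2.imwrite("pics/rail.png",np.vstack(o)[:,:,::-1])
E
```

```text
(no output)
```

View pics/rail.png

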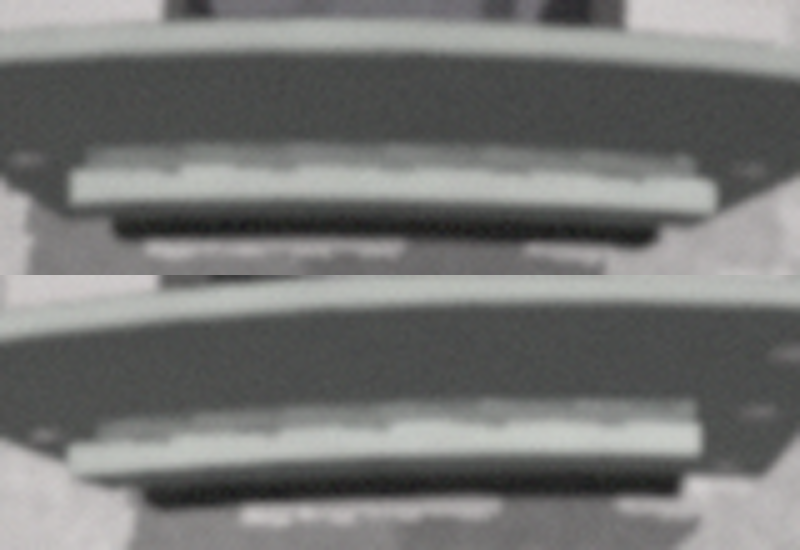

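```bash
python3 - <<'E'
from h import *
a=np.load("w3.npz");b=np.load("w4.npz")
A=lambda p:wray(a,190+p[0]/5-.4,20+p[1]/5-.4)
B=lambda p:wray(b,140+p[0]/5-.4,20+p[1]/5-.4)
P={}
for n,p,q in(("frontL",(70,206),(68,204)),("frontR",(717,213),(702,182)),("backL",(70,170),(68,170)),("backR",(716,180),(700,147))):
    P[n]=tri([A(p),B(q)]);r=[np.linalg.norm(np.cross(P[n]-o,d)) for o,d in(A(p),B(q))]; print(n,P[n].round(4),np.round(r,4))
z=np.mean([v[2] for v in P.values()]);print("z",z)
pl=lambda R,o:o+0
for Z in(.138,.144,.15,.156,.162,z):
    f=[]
    for X,k in((A,"a"),(B,"b")):
        L,R=[(lambda o,d:o+d*(Z-o[2])/d[2])(*X(p)) for p in ([(70,206),(717,213)] if k=="a" else [(68,204),(702,182)])]
        d=L-R; f.append((np.linalg.norm(d).round(4),np.degrees(np.arctan2(-d[0],d[1])).round(2),((L+R)/2)[:2].round(4)))
    print(round(Z,4),f)
# bin in hand: flange back edge at rim
for c,n in((a,"w3"),(b,"w4")):
    m=yellow(c["image"]); k=max(cv2.findContours(m,cv2.RETR_EXTERNAL,cv2.CHAIN_APPROX_NONE)[0],key=cv2.contourArea)[:,0]
    L=k[np.argmin(k@[1,1])];R=k[np.argmax(k@[1,-1])]
    tz=.2148
    for Z in(tz+.035,tz+.038,tz+.041):
        l=wplane(c,*L,Z);r=wplane(c,*R,Z);d=l-r
        print(n,L,R,Z,np.linalg.norm(d).round(4),np.degrees(np.arctan2(-d[0],d[1])).round(2),((l+r)/2)[:2].round(4))
E
```

```text
frontL [ 0.6373 -0.0873  0.1481] [0. 0.]
frontR [ 0.6507 -0.1769  0.1489] [0.0003 0.0003]
backL [ 0.6424 -0.0865  0.148 ] [0. 0.]
backR [ 0.6554 -0.1758  0.1496] [0.0002 0.0002]
z 0.14866950221420785
0.138 [(np.float64(0.0951), np.float64(8.78), array([ 0.6457, -0.1323])), (np.float64(0.0949), np.float64(8.4), array([ 0.6452, -0.1305]))]
0.144 [(np.float64(0.0925), np.float64(8.78), array([ 0.6448, -0.1323])), (np.float64(0.0923), np.float64(8.4), array([ 0.6445, -0.1315]))]
0.15 [(np.float64(0.09), np.float64(8.78), array([ 0.6439, -0.1322])), (np.float64(0.0898), np.float64(8.4), array([ 0.6437, -0.1325]))]
0.156 [(np.float64(0.0874), np.float64(8.78), array([ 0.6431, -0.1321])), (np.float64(0.0872), np.float64(8.4), array([ 0.6429, -0.1335]))]
0.162 [(np.float64(0.0848), np.float64(8.78), array([ 0.6422, -0.132 ])), (np.float64(0.0846), np.float64(8.4), array([ 0.6422, -0.1345]))]
0.1487 [(np.float64(0.0905), np.float64(8.78), array([ 0.6441, -0.1322])), (np.float64(0.0903), np.float64(8.4), array([ 0.6439, -0.1322]))]
w3 [169 138] [340 134] 0.2498 0.064 10.1 [ 0.6017 -0.1298]
w3 [169 138] [340 134] 0.25279999999999997 0.0622 10.1 [ 0.602  -0.1297]
w3 [169 138] [340 134] 0.25579999999999997 0.0604 10.1 [ 0.6023 -0.1297]
w4 [169 138] [340 134] 0.2498 0.0641 10.04 [ 0.6045 -0.1674]
w4 [169 138] [340 134] 0.25279999999999997 0.0623 10.04 [ 0.6048 -0.1674]
w4 [169 138] [340 134] 0.25579999999999997 0.0605 10.04 [ 0.6052 -0.1673]
```

The rail agrees with its description: the 90 mm width implies z≈0.150, stereo gives 0.149. Its front edge middle is (0.644, -0.132) and its yaw 8.6°. I align the bin in front of and above the rail.

```bash
python3 -m crank '{"travel":[[0.2,-0.4,0],[0.5,-0.75,0],[0.8,-0.75,0.4],[0.95,-0.75,0.8],[0.95,-0.75,1.2]],"turn":[0.02,0.02,0.02,0.02,0.02]}' 
python3 -m crank '{"travel":[[0,0,0.2],[0,0,0.4],[0,0,0.4],[0,0,0.4],[0,0,0.4]],"turn":[0,0,0,0,0]}' 
python3 look.py w5; python3 - <<'E'
from h import *
c=np.load("w5.npz");s=cv2.resize(c["image"][20:150,130:380],None,fx=3.2,fy=3.2,interpolation=cv2.INTER_CUBIC)
cv2.imwrite("pics/w5c.png",s[:,:,::-1])
E
```

```text
clock: 5.4
tcp_pos: [0.5762, -0.1422, 0.1672]
orientation: [0.0, 0.998, 0.067, 0.001]
wrist_force: [-0.1, -0.7, -1.4]
finger_gap: 0.0613
clock: 5.82
tcp_pos: [0.5754, -0.1438, 0.1523]
orientation: [0.0, 0.998, 0.066, 0.001]
wrist_force: [0.7, -0.3, -2.4]
finger_gap: 0.0618
{'clock': 5.8667, 'tcp_pos': [0.5755, -0.1439, 0.1524], 'orientation': [0.0004, 0.9978, 0.0658, 0.0008], 'wrist_force': [0.3414, 0.5425, -1.3385], 'ft_torque': [0.0341, 0.0354, 0.0501]}
```

View pics/w5c.png

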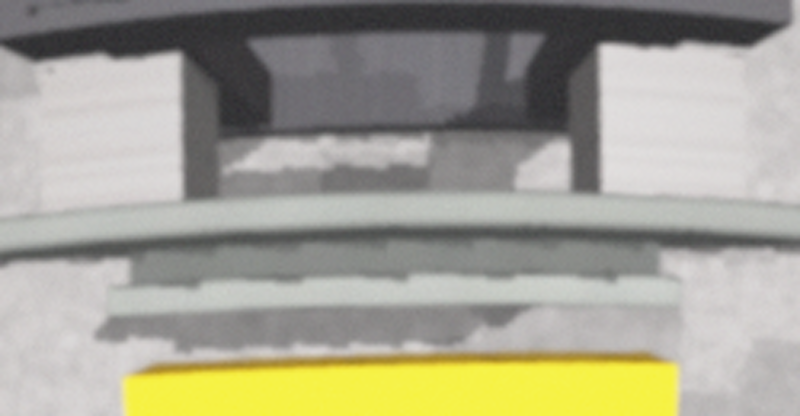

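```bash
python3 -m crank '{"travel":[[0,0,0.15],[0,0,0.35],[0.1,0,0.35],[0.2,0,0.35],[0.24,0,0.35]],"turn":[0,0,0,0,0]}' 
python3 -m crank '{"travel":[[0,0,0],[0,0,0]],"turn":[0,0]}'
```

```text
clock: 6.28
tcp_pos: [0.5852, -0.1424, 0.1371]
orientation: [0.0, 0.998, 0.066, 0.0]
wrist_force: [-0.9, 0.2, -3.0]
finger_gap: 0.0613
clock: 6.45
tcp_pos: [0.5849, -0.1424, 0.1374]
orientation: [0.0, 0.998, 0.066, 0.0]
wrist_force: [-0.2, -0.4, -1.7]
finger_gap: 0.0614
```

```bash
for i in 1 2 3; do python3 -m crank '{"travel":[[0.025,0,0],[0.025,0,0],[0.025,0,0]],"turn":[0,0,0]}'; done
```

```text
clock: 6.7
tcp_pos: [0.5856, -0.1423, 0.1374]
orientation: [0.0, 0.998, 0.066, 0.0]
wrist_force: [-0.2, -0.2, -2.0]
finger_gap: 0.0615
clock: 6.95
tcp_pos: [0.5866, -0.1421, 0.1373]
orientation: [0.0, 0.998, 0.066, 0.0]
wrist_force: [1.0, 0.0, -1.8]
finger_gap: 0.0618
clock: 7.2
tcp_pos: [0.5876, -0.142, 0.1373]
orientation: [0.0, 0.998, 0.066, 0.0]
wrist_force: [-0.8, -0.7, -2.3]
finger_gap: 0.0618
```

```bash
for i in 1 2; do python3 -m crank '{"travel":[[0.02,0,0],[0.02,0,0],[0.02,0,0]],"turn":[0,0,0]}'; done
```

```text
clock: 7.45
tcp_pos: [0.5884, -0.1419, 0.1373]
orientation: [0.0, 0.998, 0.066, 0.0]
wrist_force: [1.0, -0.7, -2.1]
finger_gap: 0.062
clock: 7.7
tcp_pos: [0.5892, -0.1418, 0.1373]
orientation: [0.0, 0.998, 0.066, 0.0]
wrist_force: [-0.8, 0.1, -1.9]
finger_gap: 0.0614
```

```bash
for i in 1 2; do python3 -m crank '{"travel":[[0.02,0,0],[0.02,0,0],[0.02,0,0]],"turn":[0,0,0]}'; done
```

```text
clock: 7.95
tcp_pos: [0.5899, -0.1417, 0.1372]
orientation: [0.0, 0.998, 0.066, -0.0]
wrist_force: [-0.1, -0.4, -2.2]
finger_gap: 0.0617
clock: 8.2
tcp_pos: [0.5899, -0.1416, 0.1371]
orientation: [0.0, 0.998, 0.066, -0.001]
wrist_force: [-3.8, 0.2, -0.8]
finger_gap: 0.0615
```

Contact is felt at 3.8 N, where vision put the panel face. I back off about 1 mm from touch and lower in small steps.

```bash
python3 -m crank '{"travel":[[-0.045,0,0],[-0.045,0,0],[-0.045,0,0.1],[-0.045,0,0.18],[-0.045,0,0.18]],"turn":[0,0,0,0,0]}'; for i in 1 2; do python3 -m crank '{"travel":[[0,0,0.03],[0,0,0.06],[0,0,0.06]],"turn":[0,0,0]}'; done
```

```text
clock: 8.62
tcp_pos: [0.5887, -0.1416, 0.1292]
orientation: [-0.0, 0.998, 0.066, -0.0]
wrist_force: [0.9, -0.2, -2.2]
finger_gap: 0.0616
clock: 8.87
tcp_pos: [0.5889, -0.1418, 0.1274]
orientation: [-0.0, 0.998, 0.066, -0.0]
wrist_force: [-0.1, 0.3, -2.2]
finger_gap: 0.0617
clock: 9.12
tcp_pos: [0.5888, -0.1418, 0.125]
orientation: [-0.0, 0.998, 0.066, -0.0]
wrist_force: [-1.2, -0.7, -2.4]
finger_gap: 0.0615
```

```bash
for i in 1 2; do python3 -m crank '{"travel":[[0,0,0.025],[0,0,0.05],[0,0,0.05]],"turn":[0,0,0]}'; done
```

```text
clock: 9.37
tcp_pos: [0.5888, -0.1418, 0.1231]
orientation: [0.0, 0.998, 0.066, -0.0]
wrist_force: [-0.8, -0.2, -1.8]
finger_gap: 0.0617
clock: 9.62
tcp_pos: [0.5888, -0.1418, 0.121]
orientation: [-0.0, 0.998, 0.066, -0.0]
wrist_force: [-0.0, -0.4, -1.7]
finger_gap: 0.0615
```

```bash
python3 -m crank '{"travel":[[0,0,0.025],[0,0,0.05],[0,0,0.05]],"turn":[0,0,0]}'
```

```text
clock: 9.87
tcp_pos: [0.5888, -0.1418, 0.119]
orientation: [-0.0, 0.998, 0.066, -0.0]
wrist_force: [-0.4, -0.1, -2.6]
finger_gap: 0.0619
```

```bash
for i in 1 2; do python3 -m crank '{"travel":[[0,0,0.025],[0,0,0.03],[0,0,0.03]],"turn":[0,0,0]}'; done
```

```text
clock: 10.12
tcp_pos: [0.5888, -0.1418, 0.1179]
orientation: [-0.0, 0.998, 0.066, -0.0]
wrist_force: [0.7, -0.3, -1.2]
finger_gap: 0.0619
clock: 10.37
tcp_pos: [0.5888, -0.1418, 0.1168]
orientation: [0.0, 0.998, 0.066, -0.0]
wrist_force: [-0.7, -0.3, -2.2]
finger_gap: 0.0618
```

```bash
for i in 1 2; do python3 -m crank '{"travel":[[0,0,0.02],[0,0,0.02],[0,0,0.02]],"turn":[0,0,0]}'; done
```

```text
clock: 10.62
tcp_pos: [0.5889, -0.1418, 0.116]
orientation: [0.0, 0.998, 0.066, -0.0]
wrist_force: [-0.4, 0.1, -2.1]
finger_gap: 0.0613
clock: 10.87
tcp_pos: [0.5889, -0.1418, 0.1152]
orientation: [0.0, 0.998, 0.066, -0.0]
wrist_force: [0.4, -0.5, -1.8]
finger_gap: 0.0619
```

```bash
for i in 1 2; do python3 -m crank '{"travel":[[0,0,0.02],[0,0,0.02],[0,0,0.02]],"turn":[0,0,0]}'; done
```

```text
clock: 11.12
tcp_pos: [0.5889, -0.1418, 0.1144]
orientation: [0.0, 0.998, 0.066, -0.0]
wrist_force: [-0.4, -0.2, -1.0]
finger_gap: 0.0615
clock: 11.37
tcp_pos: [0.589, -0.1419, 0.1138]
orientation: [0.0, 0.998, 0.066, 0.0]
wrist_force: [0.2, -0.0, -1.6]
finger_gap: 0.0617
```

```bash
python3 -m crank '{"travel":[[0,0,0.02],[0,0,0.02],[0,0,0.02]],"turn":[0,0,0]}'
```

```text
clock: 11.62
tcp_pos: [0.5891, -0.1419, 0.1135]
orientation: [0.0, 0.998, 0.066, 0.0]
wrist_force: [-2.1, 0.3, 3.3]
finger_gap: 0.0619
```

The rack now bears the bin (vertical force -2 → +3.3 N) at TCP z 0.1135, which is where vision put the rail. I hold, then check from two cameras.

```bash
python3 -m crank '{"travel":[[0,0,0],[0,0,0],[0,0,0],[0,0,0],[0,0,0]],"turn":[0,0,0,0,0]}'
cat >chk.py <<'E'
import sys
from workcell import *
from h import *
n=sys.argv[1]; w=read_camera("wrist");np.savez(n+"w.npz",**w);w=w["image"];s=read_camera("scene");np.savez(n+"s.npz",**s);s=s["image"]
a=cv2.resize(w[20:220,120:400],None,fx=1.45,fy=1.45,interpolation=cv2.INTER_CUBIC)
b=cv2.resize(s[170:290,190:320],None,fx=3,fy=3,interpolation=cv2.INTER_CUBIC)
h=max(a.shape[0],b.shape[0]); f=lambda q:np.pad(q,((0,h-q.shape[0]),(0,0),(0,0)))
cv2.imwrite(f"pics/{n}.png",np.hstack([f(a),f(b)])[:,:,::-1])
st=get_state();print(st["clock"],st["tcp_pos"].round(4),st["wrist_force"].round(2))
E
python3 chk.py c1
```

```text
clock: 12.03
tcp_pos: [0.5892, -0.1419, 0.1134]
orientation: [0.0, 0.998, 0.066, 0.0]
wrist_force: [-2.7, 0.2, 5.0]
finger_gap: 0.0617
12.1333 [ 0.5891 -0.1419  0.1134] [-1.87  0.88  5.03]
```

View pics/c1.png

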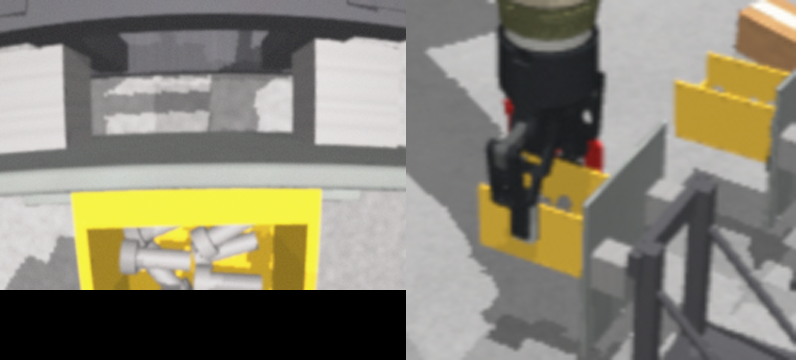

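The flange lies on the rail with the lip hidden behind it. It is centred (bin mid col ~197, rail mid ~195) and level. I relax the load slightly, then release gently.

```bash
python3 -m crank '{"travel":[[0,0,-0.01],[0,0,-0.01],[0,0,-0.01],[0,0,-0.01]],"turn":[0,0,0,0]}' 60 20
python3 -m crank '{"travel":[[0,0,0],[0,0,0],[0,0,0],[0,0,0],[0,0,0]],"turn":[0,0,0,0,0]}' 66 20
python3 -m crank '{"travel":[[0,0,0],[0,0,0],[0,0,0],[0,0,0],[0,0,0]],"turn":[0,0,0,0,0]}' 84
python3 chk.py c2
python3 - <<'E'
from h import *
for n in("c1","c2"):
    k=[q for q in cv2.findContours(yellow(np.load(n+"w.npz")["image"]),cv2.RETR_EXTERNAL,cv2.CHAIN_APPROX_NONE)[0] if cv2.contourArea(q)>400]
    print(n,[cv2.boundingRect(q) for q in k])
E
```

```text
clock: 12.47
tcp_pos: [0.5891, -0.1419, 0.1135]
orientation: [0.0, 0.998, 0.066, 0.0]
wrist_force: [-1.0, 0.0, 4.3]
finger_gap: 0.0619
clock: 12.88
tcp_pos: [0.5888, -0.1418, 0.1129]
orientation: [-0.0, 0.998, 0.066, -0.0]
wrist_force: [0.2, 0.5, 0.3]
finger_gap: 0.0661
clock: 13.3
tcp_pos: [0.589, -0.1419, 0.1134]
orientation: [0.0, 0.998, 0.066, 0.0]
wrist_force: [-0.5, 0.2, 0.9]
finger_gap: 0.0838
13.4 [ 0.5889 -0.1418  0.1133] [ 0.05 -0.86 -0.54]
c1 [(170, 150, 171, 181)]
c2 [(170, 149, 172, 185)]
```

View pics/c2.png

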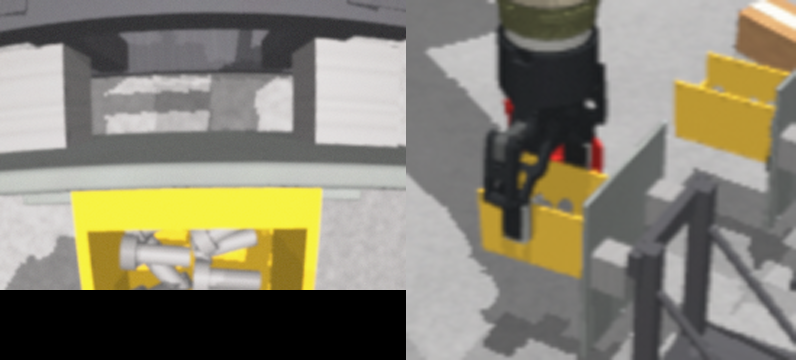

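Released with zero force on the hand. The bin stayed put and level (scene right half, front edge a pixel or two lower). I withdraw straight up, then look once more.

```bash
python3 -m crank '{"travel":[[0,0,-0.2],[0,0,-0.6],[0,0,-1.2],[0,0,-1.8],[0,0,-2.4]],"turn":[0,0,0,0,0]}' 85
python3 -m crank '{"travel":[[-0.2,0,-0.5],[-0.4,0,-0.8],[-0.6,0,-0.8],[-0.6,0,-0.8],[-0.6,0,-0.8]],"turn":[0,0,0,0,0]}'
python3 chk.py c3
python3 - <<'E'
from h import *
w=np.load("c3w.npz");k=[q for q in cv2.findContours(yellow(w["image"]),cv2.RETR_EXTERNAL,cv2.CHAIN_APPROX_NONE)[0] if cv2.contourArea(q)>300]
for q in k:
    q=q[:,0];L=q[np.argmin(q@[1,1])];R=q[np.argmax(q@[1,-1])];l=wplane(w,*L,.1515);r=wplane(w,*R,.1515);d=l-r
    m=(l+r)/2;e=np.array([.9888,.1495]);n=np.array([-.1495,.9888]);p=m[:2]-[.644,-.132]
    print(L,R,"width",np.linalg.norm(d).round(4),"yaw",np.degrees(np.arctan2(-d[0],d[1])).round(2),"end beyond rail front",(p@e).round(4),"lateral",(p@n).round(4))
E
```

```text
clock: 13.82
tcp_pos: [0.5887, -0.1417, 0.2108]
orientation: [0.0, 0.998, 0.066, -0.0]
wrist_force: [0.9, 0.4, -0.2]
finger_gap: 0.0849
clock: 14.23
tcp_pos: [0.5642, -0.1448, 0.2403]
orientation: [-0.0, 0.998, 0.066, -0.001]
wrist_force: [0.6, -0.4, -0.6]
finger_gap: 0.0852
14.3333 [ 0.5645 -0.1448  0.2398] [-0.24 -0.26 -0.55]
[217  86] [297  85] width 0.0616 yaw 8.24 end beyond rail front 0.008 lateral -0.0017
[ 8 50] [80 54] width 0.0996 yaw -6.23 end beyond rail front 0.0624 lateral 0.1988
```

View pics/c3.png

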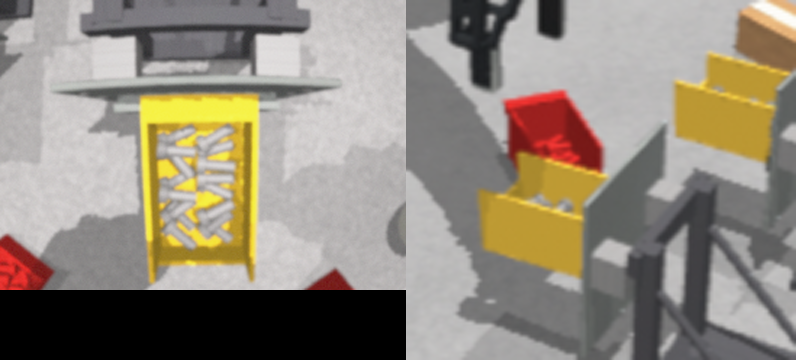

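The bin hangs square, centred and level like its neighbour, and the hand is clear. Handing in.

```bash
python3 -c "
from workcell import *
print(hand_in())"
```

```text
the job is handed in; nothing more can be done
None
```

The yellow bin of bolts now hangs by its lip on the empty rack, released, and the job was handed in at about 14.3 s. `hand_in()` reports no verdict.

**How it went:**
- I gripped the bin across its 62 mm width and lifted it.
- Two wrist views put the rail's top edge at z ≈ 0.149 m and its yaw at 8.6°.
- I touched the panel at 3.8 N and backed off about 1 mm.
- I lowered the bin in steps of about 1–2 mm until the rack took the weight. Before release it bore about 7 N, by the wrist force.
- I then opened the fingers slowly and withdrew straight up.

**Last checks:**
- The hand's force was about zero after release, and the bin stayed put.
- Yaw is 8.2° against the rail's 8.6°, so it is square within about 0.4°.
- It is about 2 mm off centre sideways and looks level in the scene view.
- The flange end is 8 mm past the rail's front edge, by a pixel-limited measurement. I expected 8.5–10.5 mm.

**Disagreements and gaps:**
- The first wrist/top-camera triangulations of rim and rail height came out low by 2–4 cm because my pixel picks were coarse. I discarded them and used the wrist stereo instead.
- The other bin, carton, jar and wrench were not touched. I did not measure them again afterwards.

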